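Hang the bored sample block on the bent rail

ROBOT

A 6-joint arm with a two-finger parallel gripper is mounted at the origin on the work surface. World frame = base frame: x ahead of the robot, y to its left, z up, the work surface at z = 0. Lengths are in mm, angles in rad, forces in N, time in s.
With the tool pointing down it reaches from about 350 to 1000 mm from the base axis. Payload 7.1 kg.
Tool frame: the origin (TCP) lies midway between the tips of the shut fingers; the grasp point (between the pads) lies 19 mm behind it; y points along the fingers, x is the direction in which the jaws open and shut, and the axes are right-handed (so a half turn about y gives the same grasp; the last joint's range is limited). The gripper opens to 85 mm and grips with 20 to 120 N. Pads are 22 mm wide; open, the fingers measure 114 mm over their backs; the gripper's body (76 mm by 85 mm) begins 54 mm behind the grasp point. The pads swing forward as they close: fully open they stand 13 mm farther back than shut.
Start: joints at [-1.214, 0.423, 1.63, -0, 1.089, -0.019], TCP at [229.402, -581.36, 231.319] pointing down, gripper open.
Joint ranges: [-3, 3], [-0.9, 2.11], [0.09, 2.58], [-1.31, 4.45], [0.11, 2.69], [-2.54, 2.54]. Speed limits (rad/s): [2.39, 2.39, 3.01, 3.14, 3.14, 3.14].

INTERFACE

Orientations are given as a unit quaternion [x, y, z, w].
In Python, from bench import manip gives the robot as it stands.
- The arm moves only by the shell command python3 -m inch 'ROWS' [FORCE]. ROWS is JSON, a list of rows, each an object of numbers: "jaw": the opening in per cent of the stroke, from 0 (shut) to 100 (fully open); "tx", "ty", "tz": the shift along the world's x, y, z in cm; "rx", "ry", "rz": the turn, a rotation vector about the world's x, y, z in degrees. In form: [{"jaw": .., "tx": .., "ty": .., "tz": .., "rx": .., "ry": .., "rz": ..}, ...]. A call has 1 to 5 rows; each row is the pose to reach, as a shift and turn from the pose commanded when the call began; what a row does not reach only later rows make up. A row lasts 1/8 s, in which the tool goes at most 62.5 mm and 10.7 degrees, less where a joint would pass 70% of its speed; a pose out of reach is approached as far as the arm can. A call with a gripper value outside its range is refused whole. The fingers move at their own pace and stop on an object; FORCE is the grip in N (left out, the last holds). Time passes only in rows, so rows that repeat a pose let the fingers close. It gives the time, the measured TCP pose, the force and the opening at its end, in the units of the state.
- manip.get_obs(): the state, without advancing time (a new reading comes with each control period).
- manip.snapshot(name): name is "scene" or "top" or "wrist"; returns a dict with "color" (420x560x3 uint8, blue, green, red), "intrinsics" (3x3 intrinsics, pixels), "rvec" (rotation vector, rad) and "tvec" (3), from world to camera coordinates, as OpenCV has them; the wrist camera has in their place "tool_from_camera" (4x4, takes a point from camera to tool coordinates, whose origin is the TCP and whose axes are the tool frame's). Camera axes: x right, y down, z forward; pixel columns grow to the right and rows downward; lengths in mm; the calibration is good to about 2 mm. The wrist camera is an equidistant fisheye: a pixel r from the principal point sees the ray r / f radians off the axis. A picture is of the moment at which its call begins: read the wrist's pose just before it. There is no depth.
- manip.job_done(): hands the job in, once; it reports no verdict.
The state is a dict: "t": time; "joints": joint angles; "qd": joint speeds; "tau": joint torques, N m; "tool_pos": TCP position; "ee_rot": TCP orientation; "ft_force": force on the tool from outside, world axes, zero at the start; "torque": the same for the moment, N m; "width": opening from 0.0 (shut) to 1.0 (fully open).
Only numpy, scipy, OpenCV 4.12 (cv2) and the standard library are available. Lean on these libraries where they do the work, as an engineer would, in place of code of your own. Each camera call takes 0.05 s, during which the arm holds its last target.

TASK

Pick up the brown wooden sample block that has a hole bored through it, thread it onto the open end of the bent steel rail and slide it round the bend, turning it with the rail, until it is up against the stop at the post. Leave it hanging there freely and at rest, and leave the other things on the bench where they are.

Things in the scene. Friction and masses are not known exactly. Their poses are not given: they have to be found in the camera images.
- block_center (a point): Bored sample block: brown wood, 60 mm long (its x, along the bore), 46 mm wide (its y, the width to grip), 100 mm tall (z), about 0.16 kg, standing loose. This point is its centre, 50 mm above its underside. A round through-bore, 28 mm in diameter, runs along x with its axis 16 mm above this point (34 mm below the top). A half turn about z changes nothing.
- block_bore (a point): The middle of the bored block's bore: on the bore's axis, half-way along its 60 mm length, 66 mm above the underside. Axes as for the block (x along the bore, z up).
- rail: Bent rail: a level round steel rod, 16 mm in diameter, axis 135 mm above the bench, held only at its far end by a post (30 mm square wood, top at 147 mm, on a 150 x 150 x 18 mm base, fixed). From the open end: 75 mm straight lead-in, bend, 50 mm straight along the rail's +x (y = 0, x = -70 to -20 mm) up to the stop. Origin: on the bench under the post's near face; z up.
- rail_mouth: The straight lead-in of the same rod, 75 mm long. Origin: middle of its length, on the rod's axis; its x points along the rod from the open end towards the bend (1.30 rad clockwise of the rail's x), z up.
- rail_tip (a point): The rounded tip of the rail's open end, on the rod's axis, 45.5 mm before the middle of the lead-in.
- rail_bend (a point): Point on the rod's axis half-way round the bend (axes of the rail). Going from the open end the rod bends LEFT (anticlockwise from above) through 1.30 rad at 150 mm radius to its axis. In the rail's frame the bend's centre is x = -70, y = +150 mm; it begins at x = -214.5, y = 109.9 and ends at x = -70, y = 0.
- rail_home (a point): Point on the rod's axis where the middle of the bore is when the block touches the stop, 30 mm before the stop's face (x = -50 mm in the rail's frame; axes of the rail). The stop is a dark steel collar, 40 mm in diameter and 20 mm long, before the post. A freely hanging block sits 6 mm lower, the roof of its bore on the rod.
- plain_block_center (a point): Bystander: a plain brown wooden block without a bore, 60 x 46 x 70 mm tall, loose; its centre, 35 mm above its underside.
- tin: Bystander: a closed round tin with a green wrapper, 84 mm in diameter, 105 mm tall, loose; origin at the centre of its underside.
- spray: Bystander: a white round bottle, 58 mm in diameter, 170 mm tall, loose; origin at the centre of its underside.
Not all that is in view belongs to the job. What is shaped like the part that bears block_center but purple is not meant.

How it is judged:
By the outcome, as a careful person would: the job done as asked, in the order asked, and still so for the second after the job is handed in, with the robot touching nothing.
It also fails if it takes over 54 s, if anything falls off the work surface, if the arm or the gripper's body presses on something with over 40 N, if the wrist force passes 120 N, or if a joint passes its speed limit or range.

## Working session

There is one attempt and no reset: what is moved stays moved. The work goes in short steps, Python scripts to look and compute and a shell command to move; the robot and the scene stay as the last step left them, time stands still between calls to the robot, and variables do not carry over. Pictures are saved under pics/ and viewed, and the job is handed in when it is done.

```bash
ls; mkdir -p pics; python3 - <<'E'
from bench import manip
import cv2
o=manip.get_obs()
for k,v in o.items(): print(k,v)
for n in ["scene","top","wrist"]:
    s=manip.snapshot(n); cv2.imwrite(f"pics/{n}0.png",s["color"])
    print(n,[ (k,v.tolist() if hasattr(v,'tolist') else v) for k,v in s.items() if k!="color"])
E
```

```text
pics
t 0.0
joints [-1.21399492e+00  4.23899467e-01  1.63070254e+00  1.53278362e-05
  1.08861432e+00 -1.89857966e-02]
qd [-0.00135563 -0.0003877   0.0023754   0.00202661  0.00075315  0.00016851]
tau [ 4.21907680e-03 -5.57382274e+01 -2.81742060e+01  2.85149699e-04
  7.38904404e-03  2.29277742e-05]
tool_pos [ 229.21744499 -580.84522532  230.50416893]
ee_rot [-0.5842575   0.3982725  -0.39734129  0.58492914]
ft_force [ 0.33752273  0.53141197 -0.44423711]
torque [0.02065396 0.03238754 0.01519079]
width 0.9986029207060138
scene [('intrinsics', [[402.7506728802025, 0.0, 275.49141110919834], [0.0, 402.7506728802025, 207.88822833713323], [0.0, 0.0, 1.0]]), ('rvec', [1.5354995657405692, 2.108880283965383, -0.7907339461396609]), ('tvec', [193.8354674143791, -307.7877101495304, 1507.314068409411])]
top [('intrinsics', [[410.4121232014678, 0.0, 286.1928963377531], [0.0, 410.4121232014678, 214.05595733222435], [0.0, 0.0, 1.0]]), ('rvec', [2.208860278655583, -2.146895171352945, 0.09134590855320955]), ('tvec', [-25.27543474208757, 551.3132420471719, 1100.1155028127764])]
wrist [('intrinsics', [[325.19226210127806, 0.0, 280.8199156683263], [0.0, 325.19226210127806, 210.57343027902917], [0.0, 0.0, 1.0]]), ('tool_from_camera', [[0.9999997359950793, -7.828647748251896e-06, -0.0007266006354277563, 0.7435520926046824], [0.0006912852010912052, -0.2978722557655347, 0.9546054899118912, -141.6711939424108], [-0.00022390744043437782, -0.9546057401796109, -0.2978721717139651, 76.45733655975286], [0.0, 0.0, 0.0, 1.0]])]
```

View pics/scene0.png

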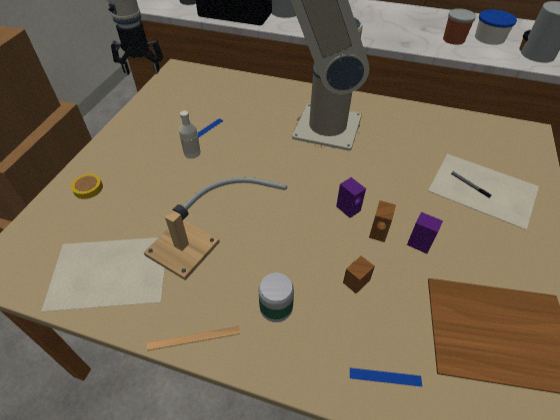

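View pics/top0.png

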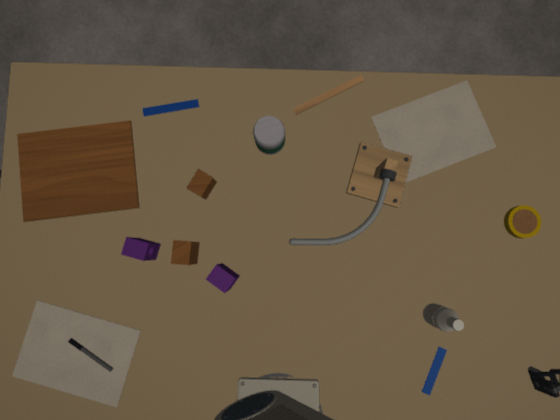

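View pics/wrist0.png

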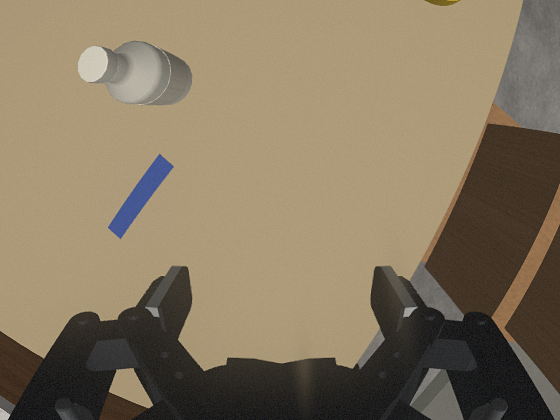

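The scene view shows four block candidates: a tall brown block with a bore at (383,221), a short brown block at (359,274), and purple blocks at (351,197) and (425,233). The one at (383,221) is brown, tall and bored, so it fits. I'll confirm that in an enlarged crop.

```bash
python3 - <<'E'
import cv2,numpy as np
a=cv2.imread("pics/scene0.png");b=cv2.imread("pics/top0.png")
def crop(im,x0,y0,x1,y1,s): 
    return cv2.resize(im[y0:y1,x0:x1],None,fx=s,fy=s,interpolation=cv2.INTER_CUBIC)
cv2.imwrite("pics/c1.png",crop(a,330,170,450,300,4.5))
cv2.imwrite("pics/c2.png",crop(b,160,220,260,300,8))
cv2.imwrite("pics/c3.png",crop(b,280,140,420,255,5))
cv2.imwrite("pics/c4.png",crop(a,140,165,300,280,5))
E
```

```text
(no output)
```

View pics/c1.png

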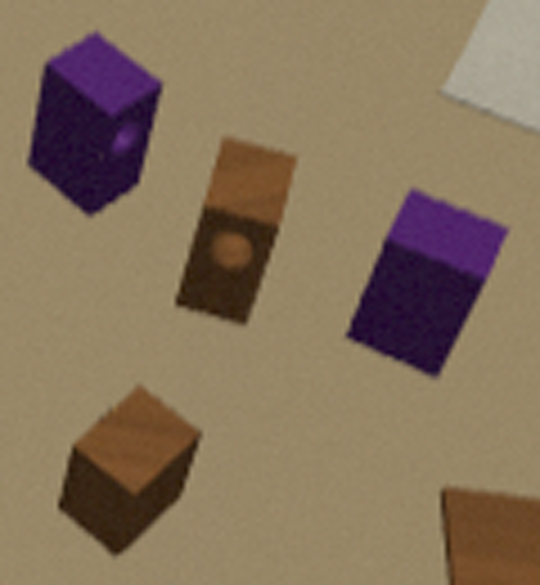

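View pics/c2.png

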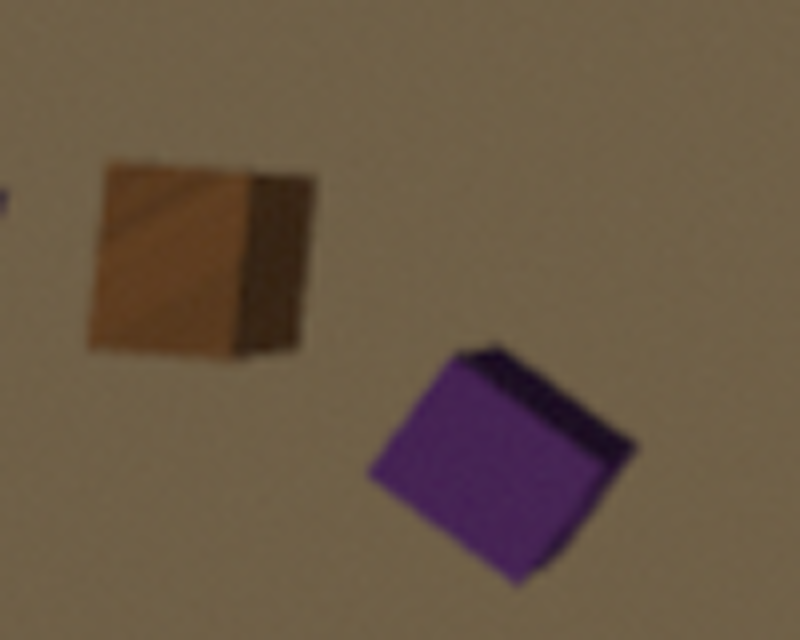

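View pics/c3.png

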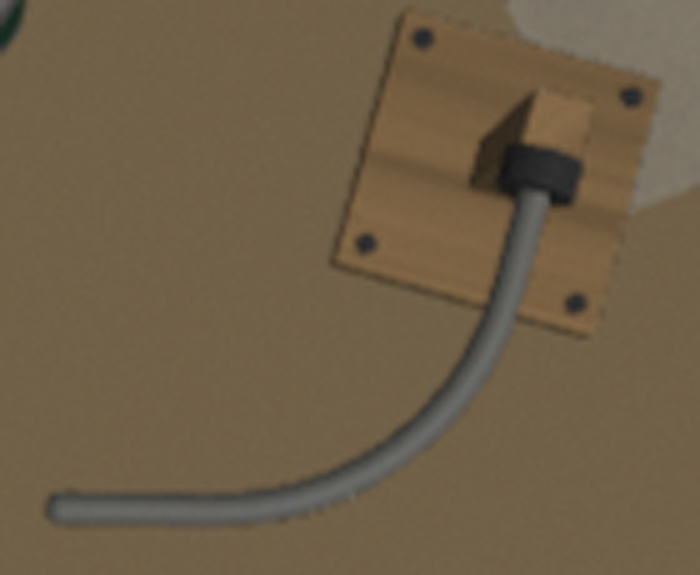

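View pics/c4.png

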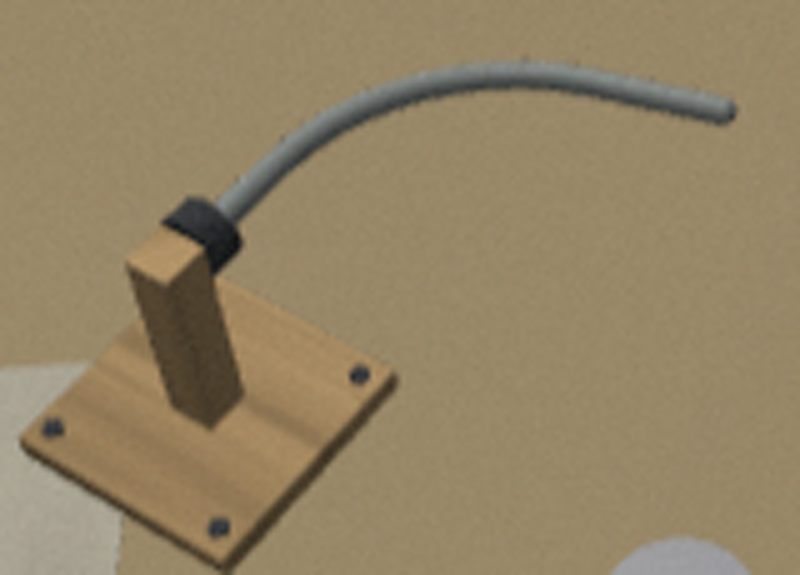

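The crop confirms it: the tall brown block at (383,221) in the scene view shows the bore on its front face. In the top view it is at (182,252). The short brown block has no bore, and the others are purple. Next I'll fit the poses.

```bash
cat > h.py <<'E'
import cv2,numpy as np
from scipy.optimize import least_squares
from scipy.spatial.transform import Rotation as R
CAM={
'scene':(np.array([[402.7506728802025,0,275.49141110919834],[0,402.7506728802025,207.88822833713323],[0,0,1]]),np.array([1.5354995657405692,2.108880283965383,-0.7907339461396609]),np.array([193.8354674143791,-307.7877101495304,1507.314068409411])),
'top':(np.array([[410.4121232014678,0,286.1928963377531],[0,410.4121232014678,214.05595733222435],[0,0,1]]),np.array([2.208860278655583,-2.146895171352945,0.09134590855320955]),np.array([-25.27543474208757,551.3132420471719,1100.1155028127764]))}
def proj(c,P):
    K,r,t=CAM[c]; return cv2.projectPoints(np.asarray(P,float).reshape(-1,1,3),r,t,K,None)[0][:,0]
def uncrop(p,x0,y0,s): return (np.asarray(p,float)+.5)/s-.5+np.array([x0,y0])
def pose(p,L):
    c,s=np.cos(p[2]),np.sin(p[2]); L=np.asarray(L,float)
    return np.c_[p[0]+c*L[:,0]-s*L[:,1],p[1]+s*L[:,0]+c*L[:,1],L[:,2]]
def railpts(n=60):
    a=np.linspace(0,1.3,n); th=-1.3+a   # heading
    C=np.array([-70,150.]); arc=C+150*np.c_[np.sin(th),-np.cos(th)]
    d=np.array([np.cos(-1.3),np.sin(-1.3)])
    lead=arc[0]-d*np.linspace(83,1,30)[:,None]
    end=np.c_[np.linspace(-69,-20,20),np.zeros(20)]
    P=np.vstack([lead,arc,end]); return np.c_[P,np.full(len(P),135.)]
def unproj(c,px,z):
    K,r,t=CAM[c]; Rm=cv2.Rodrigues(r)[0]; d=Rm.T@np.linalg.solve(K,[px[0],px[1],1]); o=-Rm.T@t
    return o+d*(z-o[2])/d[2]
E
python3 - <<'E'
from h import *
st=uncrop([(225,137),(298,157),(275,228),(203,207),(177,304),(245,323)],330,170,4.5)
tt=uncrop([(108,162),(250,176),(236,358),(90,348),(315,177),(299,348)],160,220,8)
print(unproj('top',tt[:4].mean(0),100),unproj('scene',st[:4].mean(0),100))
# local corner: scene near camera = +x. scene image left = ? world y
for i in range(6): print(unproj('scene',st[i],100 if i<4 else 0).round(), unproj('top',tt[i],100 if i<4 else 0).round())
rt=uncrop([(47,508),(150,508),(250,507),(345,480),(425,425),(480,355),(515,270),(535,200)],280,140,5)
rs=uncrop([(735,111),(650,97),(520,74),(420,92),(340,128),(270,178),(228,212)],140,165,5)
print([unproj('top',p,135).round() for p in rt]);print([unproj('scene',p,135).round() for p in rs])
def res(p,which=('top','scene')):
    W=pose(p,railpts()); out=[]
    for c,pts in (('top',rt),('scene',rs)):
        if c not in which: continue
        q=proj(c,W)
        out.extend(2*(q[0]-pts[0]))
        for x in pts[1:]:
            d=np.linalg.norm(q-x,axis=1);i=np.clip(d.argmin(),1,len(q)-2);t=q[i+1]-q[i-1];t/=np.linalg.norm(t);e=x-q[i];out.append(t[0]*e[1]-t[1]*e[0])
    return np.array(out)
x0=[650,-200,np.deg2rad(0)]
for w in (('top','scene'),('top',),('scene',)):
    b=min((least_squares(res,[unproj('top',rt[-1],135)[0],unproj('top',rt[-1],135)[1],y],args=(w,)) for y in np.arange(-3,3,.5)),key=lambda r:r.cost)
    print(w,b.x,b.cost,np.abs(b.fun).max())
E
```

```text
[440.99676329 253.64466284 100.        ] [446.70334839 255.7583605  100.        ]
[414. 236. 100.] [472. 275. 100.]
[417. 281. 100.] [468. 230. 100.]
[478. 275. 100.] [411. 232. 100.]
[475. 231. 100.] [413. 278. 100.]
[472. 233.   0.] [470. 231.   0.]
[474. 276.   0.] [411. 233.   0.]
[array([476., -19., 135.]), array([477., -69., 135.]), array([ 479., -118.,  135.]), array([ 494., -164.,  135.]), array([ 522., -203.,  135.]), array([ 557., -230.,  135.]), array([ 600., -247.,  135.]), array([ 635., -256.,  135.])]
[array([477., -17., 135.]), array([481., -65., 135.]), array([ 487., -141.,  135.]), array([ 517., -188.,  135.]), array([ 556., -219.,  135.]), array([ 601., -240.,  135.]), array([ 630., -250.,  135.])]
('top', 'scene') [ 6.60539032e+02 -2.59300898e+02 -2.43163188e-01] 6.964602058198578 2.082583965562095
('top',) [ 6.58563654e+02 -2.61107518e+02 -2.49961079e-01] 0.34657678623375804 0.5039366264597069
('scene',) [ 6.65770480e+02 -2.55441529e+02 -2.26747168e-01] 1.2465149492367966 0.9606383900618869
```

```bash
cat >> h.py <<'E'
def fitblock(obs,x0,h=100):
    # obs: list of (cam, local pt, px)
    f=lambda p:np.concatenate([proj(c,pose(p,[L]))[0]-q for c,L,q in obs])
    return least_squares(f,x0)
E
python3 - <<'E'
from h import *
st=uncrop([(225,137),(298,157),(275,228),(203,207),(177,304),(245,323)],330,170,4.5)
tt=uncrop([(108,162),(250,176),(236,358),(90,348),(315,177),(299,348)],160,220,8)
L1=[(-30,-23,100),(-30,23,100),(30,23,100),(30,-23,100),(30,-23,0),(30,23,0)]
L2=[(30,23,100),(30,-23,100),(-30,-23,100),(-30,23,100),(30,-23,0),(-30,-23,0)]
o1=[('scene',l,p) for l,p in zip(L1,st)];o2=[('top',l,p) for l,p in zip(L2,tt)]
for o in (o1+o2,o1,o2):
    b=fitblock(o,[443,254,0]);print(b.x,b.cost)
q=R.from_quat([-0.5842575,0.3982725,-0.39734129,0.58492914]).as_matrix();print(q.round(3))
# bystanders
print('purple',unproj('top',uncrop((480,470),160,220,8),100),'purple2',unproj('top',(138,249),100),'tin',unproj('top',(269,131),105))
E
```

```text
[ 4.42526841e+02  2.54947270e+02 -5.50566187e-02] 4.927391641449105
[ 4.45126533e+02  2.56005127e+02 -7.23754968e-02] 1.1868118032674784
[ 4.41149757e+02  2.54021692e+02 -4.33868794e-02] 0.573179989961837
[[ 0.367 -0.001  0.93 ]
 [-0.93   0.002  0.367]
 [-0.002 -1.     0.   ]]
purple [378.37367889 153.25013204 100.        ] purple2 [445.93433282 362.64354064 100.        ] tin [758.71619045  40.75781516 105.        ]
```

```bash
python3 -m inch '[{"jaw":100,"tx":4,"ty":4,"tz":1,"rz":10},{"jaw":100,"tx":8,"ty":8,"tz":2,"rz":20},{"jaw":100,"tx":12,"ty":13,"tz":3,"rz":30},{"jaw":100,"tx":16,"ty":18,"tz":3,"rz":40},{"jaw":100,"tx":20,"ty":23,"tz":3,"rz":50}]'
```

```text
schema error: expected keys jaw, tx, ty, tz, rx, ry, rz
```

```bash
python3 -m inch '[{"jaw":100,"tx":4,"ty":4,"tz":1,"rx":0,"ry":0,"rz":10},{"jaw":100,"tx":8,"ty":8,"tz":2,"rx":0,"ry":0,"rz":20},{"jaw":100,"tx":12,"ty":13,"tz":3,"rx":0,"ry":0,"rz":30},{"jaw":100,"tx":16,"ty":18,"tz":3,"rx":0,"ry":0,"rz":40},{"jaw":100,"tx":20,"ty":23,"tz":3,"rx":0,"ry":0,"rz":50}]'
```

```text
t: 0.78
tool_pos: [427.0, -353.9, 261.4]
ee_rot: [0.698, -0.111, 0.112, -0.698]
ft_force: [0.0, -1.4, 0.1]
width: 1.001
```

```bash
python3 -m inch '[{"jaw":100,"tx":0,"ty":6,"tz":0,"rx":0,"ry":0,"rz":10.5},{"jaw":100,"tx":0,"ty":12,"tz":0,"rx":0,"ry":0,"rz":21},{"jaw":100,"tx":0.5,"ty":18,"tz":0,"rx":0,"ry":0,"rz":31.5},{"jaw":100,"tx":1,"ty":24,"tz":0,"rx":0,"ry":0,"rz":42},{"jaw":100,"tx":1.5,"ty":30,"tz":0,"rx":0,"ry":0,"rz":52.5}]'; python3 -m inch '[{"jaw":100,"tx":0,"ty":6,"tz":0,"rx":0,"ry":0,"rz":10.5},{"jaw":100,"tx":0,"ty":12,"tz":0,"rx":0,"ry":0,"rz":21},{"jaw":100,"tx":0,"ty":18,"tz":0,"rx":0,"ry":0,"rz":31.5},{"jaw":100,"tx":0,"ty":24,"tz":0,"rx":0,"ry":0,"rz":42},{"jaw":100,"tx":0,"ty":30,"tz":0,"rx":0,"ry":0,"rz":52.5}]'
python3 - <<'E'
from bench import manip
from h import *
o=manip.get_obs();s=manip.snapshot("wrist");cv2.imwrite("pics/w1.png",s["color"])
print(o["t"],o["tool_pos"],R.from_quat(o["ee_rot"]).as_matrix().round(3))
E
```

```text
t: 1.4
tool_pos: [440.9, -53.7, 261.4]
ee_rot: [0.676, 0.209, -0.209, -0.675]
ft_force: [0.8, 0.0, 1.1]
width: 0.996
t: 2.02
tool_pos: [440.7, 246.5, 261.4]
ee_rot: [0.513, 0.486, -0.486, -0.513]
ft_force: [1.6, -0.8, -0.0]
width: 0.997
2.025 [440.67829143 246.4868199  261.38429146] [[ 0.054  0.    -0.999]
 [ 0.999  0.     0.054]
 [ 0.    -1.    -0.   ]]
```

View pics/w1.png

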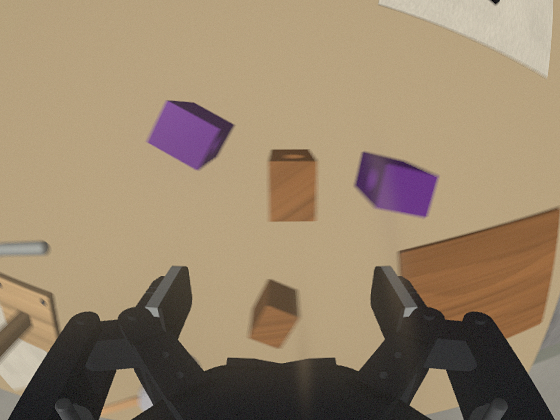

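The wrist view shows the bored brown block at (292,190) between two purple blocks, with the plain brown block at (275,315). The rail tip is at the left edge, at (45,248).

```bash
python3 - <<'E'
import cv2
a=cv2.imread("pics/w1.png")
cv2.imwrite("pics/w1c.png",cv2.resize(a[140:230,255:330],None,fx=6,fy=6,interpolation=cv2.INTER_CUBIC))
E
```

```text
(no output)
```

View pics/w1c.png

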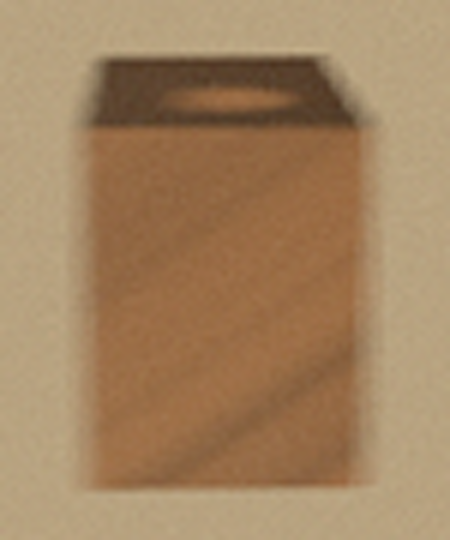

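```bash
python3 -m inch '[{"jaw":100,"tx":0,"ty":0.8,"tz":0,"rx":0,"ry":0,"rz":0},{"jaw":100,"tx":0,"ty":0.8,"tz":0,"rx":0,"ry":0,"rz":0},{"jaw":100,"tx":0,"ty":0.8,"tz":0,"rx":0,"ry":0,"rz":0}]'
cat >> h.py <<'E'
TFC=np.array([[0.9999997359950793,-7.828647748251896e-06,-0.0007266006354277563,0.7435520926046824],[0.0006912852010912052,-0.2978722557655347,0.9546054899118912,-141.6711939424108],[-0.00022390744043437782,-0.9546057401796109,-0.2978721717139651,76.45733655975286],[0,0,0,1]])
KW=(325.19226210127806,280.8199156683263,210.57343027902917)
def wT(o):
    T=np.eye(4);T[:3,:3]=R.from_quat(o["ee_rot"]).as_matrix();T[:3,3]=o["tool_pos"];return T@TFC
def wproj(T,P):
    P=np.atleast_2d(np.asarray(P,float));C=(P-T[:3,3])@T[:3,:3]
    r=np.hypot(C[:,0],C[:,1]);th=np.arctan2(r,C[:,2]);k=KW[0]*th/np.maximum(r,1e-9)
    return np.c_[KW[1]+k*C[:,0],KW[2]+k*C[:,1]]
def wunproj(T,px,z):
    d=np.array([px[0]-KW[1],px[1]-KW[2]]);r=np.hypot(*d);th=r/KW[0]
    v=T[:3,:3]@np.array([*(np.sin(th)*d/max(r,1e-9)),np.cos(th)]);return T[:3,3]+v*(z-T[2,3])/v[2]
E
python3 - <<'E'
from bench import manip
from h import *
import pickle
o=manip.get_obs();s=manip.snapshot("wrist");a=s["color"];cv2.imwrite("pics/w2.png",a)
pickle.dump(o,open("w2.pkl","wb"))
print(o["t"],o["tool_pos"])
cv2.imwrite("pics/w2c.png",cv2.resize(a[130:230,235:335],None,fx=6,fy=6,interpolation=cv2.INTER_CUBIC))
E
```

```text
t: 2.45
tool_pos: [441.1, 251.2, 261.2]
ee_rot: [0.515, 0.484, -0.484, -0.515]
ft_force: [-0.1, 0.7, -0.1]
width: 1.004
2.45 [441.07633003 251.18843439 261.22636468]
```

View pics/w2c.png

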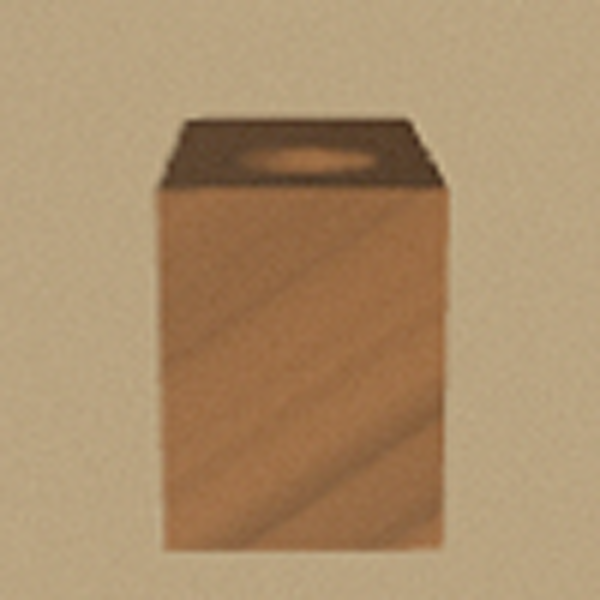

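```bash
python3 - <<'E'
from h import *
import pickle
o=pickle.load(open("w2.pkl","rb"));T=wT(o)
px=uncrop([(158,187),(448,187),(442,549),(164,549),(184,120),(412,120)],235,130,6)
L=[(-30,-23,100),(-30,23,100),(30,23,100),(30,-23,100),(-30,-23,0),(-30,23,0)]
f=lambda p:(wproj(T,pose(p,L))-px).ravel()
b=least_squares(f,[442,254,-.05]);print(b.x,b.fun.round(1))
f2=lambda p:(wproj(T,pose(p,L)+[0,0,p[3]])-px).ravel()
b=least_squares(f2,[442,254,-.05,0]);print(b.x,b.fun.round(1))
Rm=R.from_quat(o["ee_rot"]).as_matrix();print(np.degrees(np.arctan2(Rm[1,0],Rm[0,0])),T[:3,3])
a=cv2.imread("pics/w2.png");cv2.imwrite("pics/w2d.png",cv2.resize(a[220:280,0:80],None,fx=8,fy=8))
E
```

```text
[ 4.40511279e+02  2.55818585e+02 -6.09264728e-02] [-0.2  0.2  0.4  0.2  0.1  0.2 -0.1  0.3  0.4 -0.6 -0.5 -0.6]
[ 4.40899559e+02  2.55815381e+02 -6.09130083e-02 -1.85539219e+00] [-0.1  0.3  0.2  0.3 -0.  -0.   0.   0.1  0.5 -0.4 -0.6 -0.5]
86.40683777189486 [364.8662056  256.78313772 402.92223831]
```

```bash
python3 -m inch '[{"jaw":100,"tx":0,"ty":0.45,"tz":-3,"rx":0,"ry":0,"rz":0},{"jaw":100,"tx":0,"ty":0.45,"tz":-7,"rx":0,"ry":0,"rz":0},{"jaw":100,"tx":0,"ty":0.45,"tz":-12,"rx":0,"ry":0,"rz":0},{"jaw":100,"tx":0,"ty":0.45,"tz":-12,"rx":0,"ry":0,"rz":0},{"jaw":100,"tx":0,"ty":0.45,"tz":-12,"rx":0,"ry":0,"rz":0}]'
```

```text
t: 3.12
tool_pos: [442.0, 256.9, 142.7]
ee_rot: [0.515, 0.485, -0.484, -0.515]
ft_force: [0.1, -0.1, -0.4]
width: 0.999
```

```bash
python3 -m inch '[{"jaw":100,"tx":-0.1,"ty":-0.1,"tz":-3,"rx":0,"ry":0,"rz":0},{"jaw":100,"tx":-0.1,"ty":-0.1,"tz":-6,"rx":0,"ry":0,"rz":0},{"jaw":100,"tx":-0.1,"ty":-0.1,"tz":-8.5,"rx":0,"ry":0,"rz":0},{"jaw":100,"tx":-0.1,"ty":-0.1,"tz":-8.5,"rx":0,"ry":0,"rz":0}]'
python3 -m inch '[{"jaw":0,"tx":0,"ty":0,"tz":0,"rx":0,"ry":0,"rz":0},{"jaw":0,"tx":0,"ty":0,"tz":0,"rx":0,"ry":0,"rz":0},{"jaw":0,"tx":0,"ty":0,"tz":0,"rx":0,"ry":0,"rz":0},{"jaw":0,"tx":0,"ty":0,"tz":0,"rx":0,"ry":0,"rz":0},{"jaw":0,"tx":0,"ty":0,"tz":0,"rx":0,"ry":0,"rz":0}]' 50
```

```text
t: 3.62
tool_pos: [440.6, 256.0, 57.0]
ee_rot: [0.515, 0.485, -0.484, -0.515]
ft_force: [0.1, 0.4, -0.4]
width: 1.0
t: 4.25
tool_pos: [441.0, 256.4, 57.8]
ee_rot: [0.515, 0.486, -0.484, -0.515]
ft_force: [-0.3, -0.5, 7.4]
width: 0.532
```

```bash
python3 -m inch '[{"jaw":0,"tx":0,"ty":0,"tz":0,"rx":0,"ry":0,"rz":0},{"jaw":0,"tx":0,"ty":0,"tz":0,"rx":0,"ry":0,"rz":0}]'
```

```text
t: 4.5
tool_pos: [441.0, 256.4, 57.8]
ee_rot: [0.515, 0.485, -0.484, -0.515]
ft_force: [-1.5, -1.3, 7.5]
width: 0.535
```

```bash
python3 -m inch '[{"jaw":0,"tx":0,"ty":0,"tz":1.5,"rx":0,"ry":0,"rz":0},{"jaw":0,"tx":0,"ty":0,"tz":5,"rx":0,"ry":0,"rz":0},{"jaw":0,"tx":0,"ty":0,"tz":9,"rx":0,"ry":0,"rz":0},{"jaw":0,"tx":0,"ty":0,"tz":13,"rx":0,"ry":0,"rz":0},{"jaw":0,"tx":0.5,"ty":-2,"tz":15,"rx":0,"ry":0,"rz":-7}]'
python3 -m inch '[{"jaw":0,"tx":0.5,"ty":-3,"tz":0,"rx":0,"ry":0,"rz":-10},{"jaw":0,"tx":1,"ty":-6,"tz":0,"rx":0,"ry":0,"rz":-20},{"jaw":0,"tx":1.5,"ty":-9,"tz":0,"rx":0,"ry":0,"rz":-30},{"jaw":0,"tx":2,"ty":-11,"tz":0,"rx":0,"ry":0,"rz":-40},{"jaw":0,"tx":2.5,"ty":-13,"tz":0,"rx":0,"ry":0,"rz":-50}]'
python3 -m inch '[{"jaw":0,"tx":0.2,"ty":-1,"tz":0,"rx":0,"ry":0,"rz":-10},{"jaw":0,"tx":0.5,"ty":-2,"tz":0,"rx":0,"ry":0,"rz":-20},{"jaw":0,"tx":0.5,"ty":-3,"tz":-3,"rx":0,"ry":0,"rz":-28},{"jaw":0,"tx":0.5,"ty":-3.5,"tz":-6,"rx":0,"ry":0,"rz":-28},{"jaw":0,"tx":0.5,"ty":-3.5,"tz":-6,"rx":0,"ry":0,"rz":-28}]'
```

```text
t: 5.12
tool_pos: [445.8, 236.9, 209.7]
ee_rot: [0.544, 0.454, -0.45, -0.543]
ft_force: [-0.4, -0.2, -2.1]
width: 0.529
t: 5.75
tool_pos: [470.0, 105.1, 207.3]
ee_rot: [0.684, 0.178, -0.178, -0.684]
ft_force: [0.6, 0.4, -1.2]
width: 0.53
t: 6.38
tool_pos: [473.4, 70.5, 145.5]
ee_rot: [0.707, 0.008, -0.011, -0.707]
ft_force: [-0.9, 0.1, -1.5]
width: 0.534
```

```bash
python3 -m inch '[{"jaw":0,"tx":0,"ty":0,"tz":0,"rx":0,"ry":0,"rz":0}]'; python3 - <<'E'
from bench import manip
from h import *
import pickle
for k in range(1):
    o=manip.get_obs();s=manip.snapshot("wrist");a=s["color"];cv2.imwrite("pics/w3.png",a)
pickle.dump(o,open("w3.pkl","wb"))
Rm=R.from_quat(o["ee_rot"]).as_matrix();print(o["t"],o["tool_pos"],np.degrees(np.arctan2(Rm[1,0],Rm[0,0])))
E
```

```text
t: 6.5
tool_pos: [475.7, 71.2, 147.5]
ee_rot: [-0.707, -0.01, 0.009, 0.707]
ft_force: [-0.4, 0.4, -1.7]
width: 0.531
6.5 [475.65992171  71.18519224 147.54947225] 1.5386910496612405
```

View pics/w3.png

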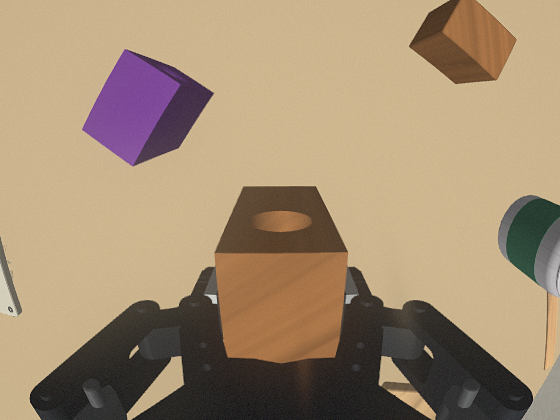

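The wrist view shows the block held squarely, with its bore at (282,221). The gripper hides the rail, so I'll line the block up with the rail using the fixed cameras.

```bash
python3 - <<'E'
from bench import manip
from h import *
for n in ("scene","top"):
    a=manip.snapshot(n)["color"];cv2.imwrite(f"pics/{n}1.png",a)
    c=a[130:250,150:350] if n=="scene" else a[150:290,230:420]
    cv2.imwrite(f"pics/{n}1c.png",cv2.resize(c,None,fx=4,fy=4,interpolation=cv2.INTER_CUBIC))
E
```

```text
(no output)
```

View pics/scene1c.png

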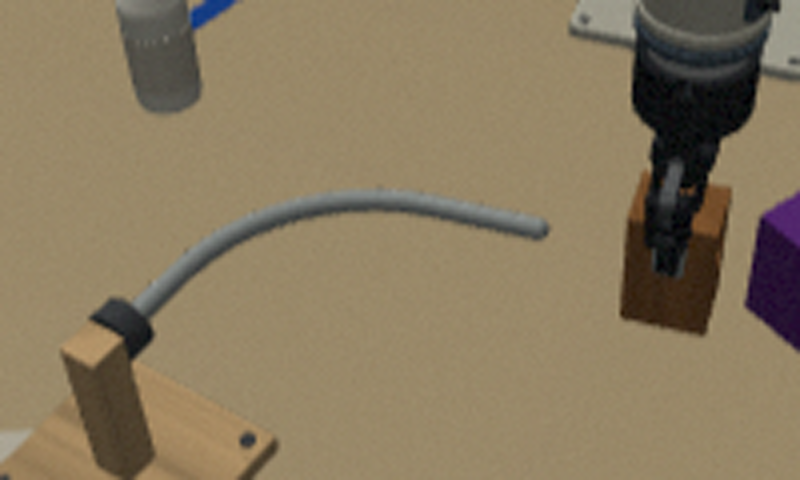

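View pics/top1c.png

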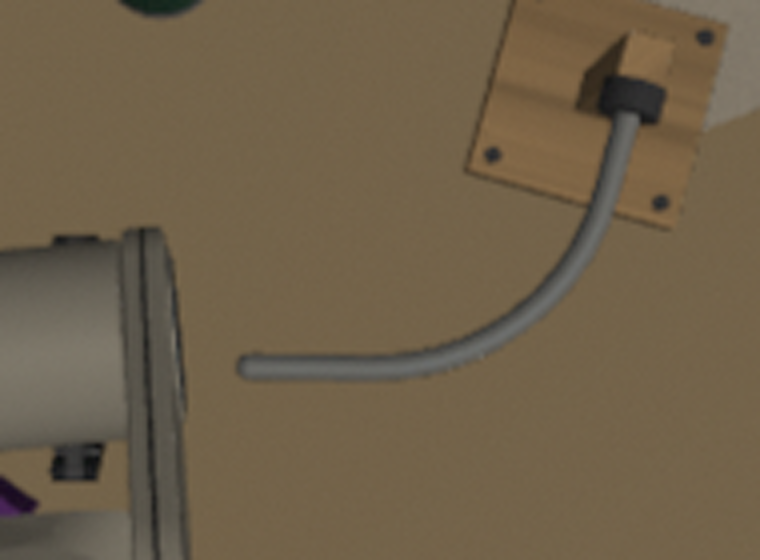

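```bash
cat > ba.py <<'E'
from h import *
ims={'scene':cv2.imread("pics/scene1.png").astype(np.float32),'top':cv2.imread("pics/top1.png").astype(np.float32)}
def sat(im): return (im[...,2]-im[...,0])/(im.sum(2)+1)   # red-blue: bench high, steel ~0
S={c:sat(cv2.GaussianBlur(v,(0,0),.6)) for c,v in ims.items()}
def centre(c,p,n):
    k=np.linspace(-6,6,49); q=p+k[:,None]*n
    v=cv2.remap(S[c],q[:,0].astype(np.float32),q[:,1].astype(np.float32),cv2.INTER_LINEAR)[:,0]
    bg=np.median(np.r_[v[:8],v[-8:]]); w=np.clip((bg-v)/bg-0.15,0,None)
    return (w@k)/w.sum(), w.max()
st=uncrop([(225,137),(298,157),(275,228),(203,207),(177,304),(245,323)],330,170,4.5)
tt=uncrop([(108,162),(250,176),(236,358),(90,348),(315,177),(299,348)],160,220,8)
L1=[(-30,-23,100),(-30,23,100),(30,23,100),(30,-23,100),(30,-23,0),(30,23,0)]
L2=[(30,23,100),(30,-23,100),(-30,-23,100),(-30,23,100),(30,-23,0),(-30,-23,0)]
B0=[440.7,255.7,-.061]
tip={'top':uncrop((238,366),230,150,4),'scene':uncrop((548,230),150,130,4)}
idx=np.arange(6,105,4)
def cproj(c,P,e):
    K,r,t=CAM[c];Rm=R.from_rotvec(e[:3]*1e-3)*R.from_rotvec(r)
    X=Rm.apply(P)+t+e[3:]
    return (X[:,:2]/X[:,2:])*K[0,0]+K[:2,2]
# rail centreline measured
p0=[660.5,-259.3,-.243]
meas={}
for c in ('top','scene'):
    q=None;e0=np.zeros(6)
    pc={'top':[658.56,-261.1,-.25],'scene':[665.8,-255.4,-.2267]}[c]
    q=proj(c,pose(pc,railpts()));out=[]
    for i in idx:
        t=q[i+1]-q[i-1];t/=np.linalg.norm(t);n=np.array([-t[1],t[0]]);d,w=centre(c,q[i],n);out.append((q[i]+d*n,n))
        
    meas[c]=out
if __name__=="__main__":
    def res(v):
        p=v[:3];out=[]
        for k,c in enumerate(('top','scene')):
            e=v[3+6*k:9+6*k]
            out.append(e/np.r_[[2,2,2],[2,2,2]])
            q=cproj(c,pose(p,railpts(60)),e)
            out.append((cproj(c,pose(p,railpts()[:1]),e)[0]-tip[c])*1.5)
            for (m,n) in meas[c]:
                i=np.clip(np.linalg.norm(q-m,axis=1).argmin(),1,len(q)-2);t=q[i+1]-q[i-1];t/=np.linalg.norm(t);d=m-q[i];out.append([2*(t[0]*d[1]-t[1]*d[0])])
            Lc,ob=((L2,tt) if c=='top' else (L1,st))
            out.append((cproj(c,pose(B0,Lc),e)-ob).ravel()*1.5)
        return np.concatenate(out)
    b=least_squares(res,np.r_[p0,np.zeros(12)])
    np.set_printoptions(precision=3,suppress=True)
    C=np.linalg.inv(b.jac.T@b.jac)
    print(b.x,b.cost,np.sqrt(np.diag(C))[:3]);p=b.x[:3];np.save("rail.npy",p)
    print("tip",pose(p,railpts()[:1]),"home",pose(p,[(-50,0,135)]),"heading",np.degrees(p[2]),np.degrees(p[2]-1.3))
    r=res(b.x);print(np.abs(r).max())
    # bend path
    e=b.x[9:15]
    # check held block in the scene image
    hb=uncrop([(622,318),(707,333),(731,188),(639,172)],150,130,4)
    LH=[(23,30,-.1)]
    def f(v): # x,y,yaw, z underside ; face +x: held frame
        P=pose(v[:3],[(30,23,0),(-30,23,0),(-30,-23,100),(30,-23,100)])+[0,0,v[3]]
        return (cproj('scene',P,e)-hb).ravel()
    h=least_squares(f,[475.5,71,np.radians(-88.5),90]);print("held",h.x,h.fun)
E
python3 ba.py
```

```text
[ 657.444 -260.011   -0.25    -0.381   -0.047   -0.053    1.178   -0.478
    1.008    0.951    0.177    0.952   -0.089    2.28    -0.188] 6.1337883149354395 [1.52  0.984 0.007]
tip [[475.05  -17.484 135.   ]] home [[ 608.999 -247.639  135.   ]] heading -14.327009111824633 -88.81152247883165
1.3791161140881059
held [461.115  69.48   -1.479  75.038] [-0.082  0.267 -0.232  0.07  -0.329 -0.454  0.635  0.134]
```

```bash
cat >> ba.py <<'E'
    np.save("e.npy",e)
    for z in (88,90,92):
        h=least_squares(lambda v:f(np.r_[v,z]),[475.5,71,np.radians(-88.5)]);print("held",z,h.x,np.degrees(h.x[2]),h.fun)
E
python3 ba.py|tail -3
```

```text
held 88 [473.253  71.416  -1.48 ] -84.77921592177242 [-0.301  0.517 -0.118  0.392 -0.099 -0.729  0.502 -0.207]
held 90 [475.126  71.714  -1.48 ] -84.78624610826202 [-0.336  0.557 -0.1    0.442 -0.062 -0.772  0.481 -0.261]
held 92 [476.999  72.013  -1.48 ] -84.7933397187299 [-0.37   0.596 -0.082  0.493 -0.026 -0.816  0.46  -0.315]
```

```bash
python3 -m inch '[{"jaw":0,"tx":-0.1,"ty":-1,"tz":-1.1,"rx":0,"ry":0,"rz":-0.2},{"jaw":0,"tx":-0.1,"ty":-2.5,"tz":-2.1,"rx":0,"ry":0,"rz":-0.3},{"jaw":0,"tx":-0.1,"ty":-4.2,"tz":-2.1,"rx":0,"ry":0,"rz":-0.3},{"jaw":0,"tx":-0.1,"ty":-4.8,"tz":-2.1,"rx":0,"ry":0,"rz":-0.3},{"jaw":0,"tx":-0.1,"ty":-4.8,"tz":-2.1,"rx":0,"ry":0,"rz":-0.3}]'; python3 - <<'E'
from bench import manip
from h import *
o=manip.get_obs();Rm=R.from_quat(o["ee_rot"]).as_matrix();print(o["t"],o["tool_pos"],np.degrees(np.arctan2(Rm[1,0],Rm[0,0])),o["ft_force"])
for n in ("scene",):
    a=manip.snapshot(n)["color"];cv2.imwrite(f"pics/{n}2.png",a)
    c=a[150:220,260:360]
    cv2.imwrite(f"pics/{n}2c.png",cv2.resize(c,None,fx=7,fy=7,interpolation=cv2.INTER_CUBIC))
E
```

```text
t: 7.28
tool_pos: [474.2, 22.2, 125.4]
ee_rot: [-0.707, -0.007, 0.007, 0.707]
ft_force: [-0.5, -0.3, -1.7]
width: 0.533
7.275 [474.23722152  22.2401097  125.44578001] 1.1424677696544638 [-0.4963396  -0.26912066 -1.69581158]
```

View pics/scene2c.png

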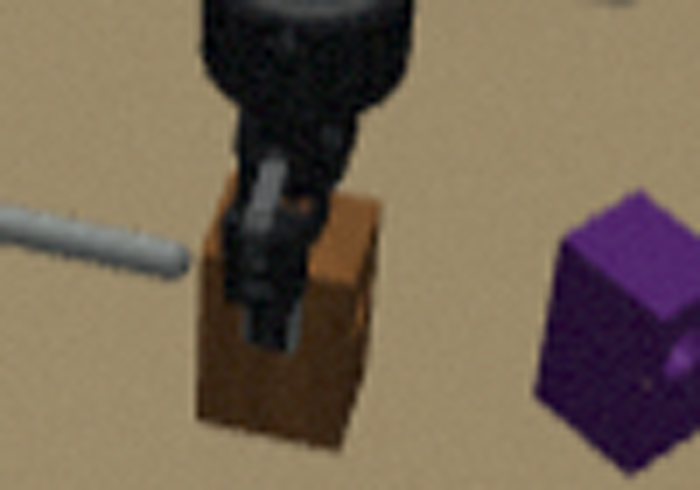

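The crop shows the rod tip at (175,262) pointing at where the bore centre should be on the near face, about (214,268). I'll advance gently and watch the forces.

```bash
python3 -m inch '[{"jaw":0,"tx":0,"ty":-0.5,"tz":0,"rx":0,"ry":0,"rz":0},{"jaw":0,"tx":0,"ty":-1,"tz":0,"rx":0,"ry":0,"rz":0},{"jaw":0,"tx":0.1,"ty":-1.6,"tz":0,"rx":0,"ry":0,"rz":0},{"jaw":0,"tx":0.1,"ty":-2.2,"tz":0,"rx":0,"ry":0,"rz":0},{"jaw":0,"tx":0.1,"ty":-2.2,"tz":0,"rx":0,"ry":0,"rz":0}]'
```

```text
t: 7.95
tool_pos: [475.1, 0.5, 125.3]
ee_rot: [0.707, 0.007, -0.007, -0.707]
ft_force: [-0.4, 0.4, -2.0]
width: 0.534
```

```bash
python3 -m inch '[{"jaw":0,"tx":0,"ty":-1.2,"tz":0,"rx":0,"ry":0,"rz":0},{"jaw":0,"tx":0.05,"ty":-2.4,"tz":0,"rx":0,"ry":0,"rz":0},{"jaw":0,"tx":0.1,"ty":-3.6,"tz":0,"rx":0,"ry":0,"rz":0},{"jaw":0,"tx":0.1,"ty":-4.8,"tz":0,"rx":0,"ry":0,"rz":0},{"jaw":0,"tx":0.1,"ty":-6,"tz":0,"rx":0,"ry":0,"rz":0}]'
python3 - <<'E'
from bench import manip
from h import *
o=manip.get_obs();Rm=R.from_quat(o["ee_rot"]).as_matrix();print(o["t"],o["tool_pos"],np.degrees(np.arctan2(Rm[1,0],Rm[0,0])),o["ft_force"],o["torque"])
a=manip.snapshot("wrist")["color"];cv2.imwrite(f"pics/w4.png",a)
a=manip.snapshot("scene")["color"];c=a[150:230,230:330]
cv2.imwrite(f"pics/scene3c.png",cv2.resize(c,None,fx=7,fy=7,interpolation=cv2.INTER_CUBIC))
E
```

```text
t: 8.57
tool_pos: [476.0, -60.0, 125.3]
ee_rot: [0.707, 0.007, -0.008, -0.707]
ft_force: [-1.2, -0.0, -1.3]
width: 0.533
8.575 [476.01415147 -59.98593426 125.30335934] 1.2145980260811504 [-1.18774473 -0.04297872 -1.33398557] [-0.03935227  0.01762682  0.04961953]
```

View pics/w4.png

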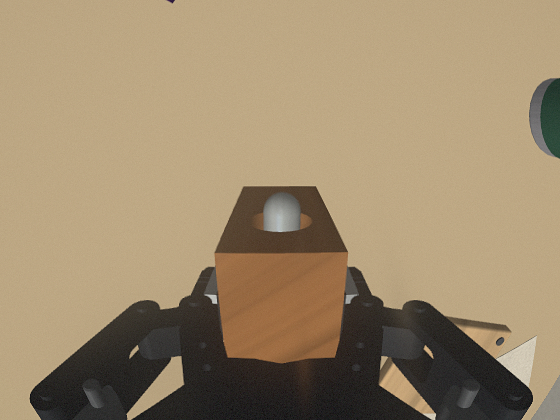

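View pics/scene3c.png

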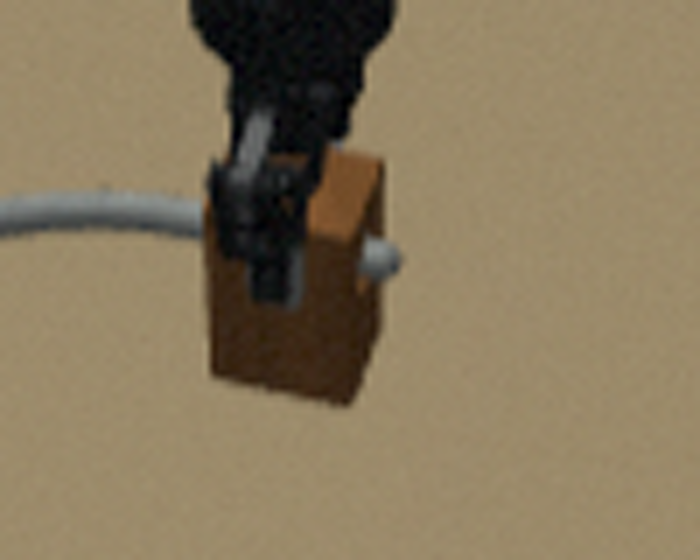

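The wrist view shows the rod coming through the bore and centred at (282,212), with almost no contact force. Next I'll plan the path round the bend.

```bash
cat > plan.py <<'E'
from h import *
p=np.load("rail.npy")
def at(s): # s from bend start; returns local x,y,heading
    A=195.
    if s<0: d=np.array([np.cos(1.3),-np.sin(1.3)]);P=np.array([-214.535,109.875])+d*s;h=-1.3
    elif s<A: h=-1.3+s/150;P=np.array([-70,150])+150*np.array([np.sin(h),-np.cos(h)])
    else: h=0;P=np.array([-70+s-A,0])
    # block chord avg
    return P,h
def pt(s):
    q=[at(s+d) for d in np.linspace(-28,28,15)];
    P=np.mean([a[0] for a in q],0);h=np.mean([a[1] for a in q])
    c,s_=np.cos(p[2]),np.sin(p[2])
    return p[0]+c*P[0]-s_*P[1],p[1]+s_*P[0]+c*P[1],np.degrees(h+p[2])
ss=[-40.5+ (215+40.5)*k/20 for k in range(21)]
W=np.array([pt(s) for s in ss])
for k in range(0,20,5):
    print("from",W[k].round(1));
    for j in range(1,6): d=W[k+j]-W[k];print("  ",(d[0]/10).round(2),(d[1]/10).round(2),d[2].round(1))
print(W[-1])
E
python3 plan.py
```

```text
from [475.9 -60.  -88.8]
   0.03 -1.28 0.0
   0.06 -2.55 0.7
   0.12 -3.83 2.5
   0.23 -5.1 5.2
   0.41 -6.36 9.1
from [ 480.  -123.5  -79.7]
   0.28 -1.24 4.7
   0.66 -2.45 9.6
   1.14 -3.62 14.5
   1.72 -4.75 19.4
   2.39 -5.83 24.3
from [ 504.  -181.8  -55.5]
   0.76 -1.01 4.9
   1.61 -1.96 9.8
   2.53 -2.83 14.6
   3.53 -3.62 19.5
   4.58 -4.32 24.4
from [ 549.8 -225.   -31.1]
   1.11 -0.61 4.9
   2.27 -1.12 9.3
   3.47 -1.56 12.7
   4.69 -1.93 15.1
   5.92 -2.27 16.5
[ 609.00351687 -247.62150923  -14.6325866 ]
```

```bash
python3 -m inch '[{"jaw":0,"tx":0.03,"ty":-1.28,"tz":0,"rx":0,"ry":0,"rz":0},{"jaw":0,"tx":0.06,"ty":-2.55,"tz":0,"rx":0,"ry":0,"rz":0.7},{"jaw":0,"tx":0.12,"ty":-3.8,"tz":0,"rx":0,"ry":0,"rz":2.5},{"jaw":0,"tx":0.23,"ty":-5.1,"tz":0,"rx":0,"ry":0,"rz":5.2},{"jaw":0,"tx":0.4,"ty":-6.35,"tz":0,"rx":0,"ry":0,"rz":9.1}]'; python3 -m inch '[{"jaw":0,"tx":0,"ty":0,"tz":0,"rx":0,"ry":0,"rz":0}]'
```

```text
t: 9.3
tool_pos: [480.1, -123.2, 125.3]
ee_rot: [0.704, 0.065, -0.065, -0.704]
ft_force: [0.4, -0.5, -1.7]
width: 0.535
t: 9.43
tool_pos: [480.3, -123.3, 125.3]
ee_rot: [0.704, 0.063, -0.063, -0.704]
ft_force: [-0.4, 0.1, -2.1]
width: 0.529
```

No contact so far. Continuing.

```bash
python3 -m inch '[{"jaw":0,"tx":0.28,"ty":-1.24,"tz":0,"rx":0,"ry":0,"rz":4.7},{"jaw":0,"tx":0.66,"ty":-2.45,"tz":0,"rx":0,"ry":0,"rz":9.6},{"jaw":0,"tx":1.14,"ty":-3.62,"tz":0,"rx":0,"ry":0,"rz":14.5},{"jaw":0,"tx":1.7,"ty":-4.75,"tz":0,"rx":0,"ry":0,"rz":19.4},{"jaw":0,"tx":2.4,"ty":-5.83,"tz":0,"rx":0,"ry":0,"rz":24.3}]'; python3 -m inch '[{"jaw":0,"tx":0,"ty":0,"tz":0,"rx":0,"ry":0,"rz":0}]'
python3 - <<'E'
from bench import manip
from h import *
o=manip.get_obs();Rm=R.from_quat(o["ee_rot"]).as_matrix();print(o["t"],o["tool_pos"],np.degrees(np.arctan2(Rm[1,0],Rm[0,0])),o["ft_force"],o["torque"])
a=manip.snapshot("wrist")["color"];cv2.imwrite(f"pics/w5.png",a)
E
```

```text
t: 10.05
tool_pos: [504.0, -180.7, 125.2]
ee_rot: [-0.675, -0.211, 0.211, 0.675]
ft_force: [-0.5, -0.4, -2.0]
width: 0.532
t: 10.18
tool_pos: [504.4, -181.0, 125.3]
ee_rot: [0.675, 0.21, -0.21, -0.675]
ft_force: [-0.6, 0.5, -2.0]
width: 0.535
10.175 [ 504.40436826 -180.98271493  125.28882533] 34.497102845561564 [-0.63330025  0.54693004 -2.04779744] [ 0.01777893 -0.02363435  0.02060471]
```

View pics/w5.png

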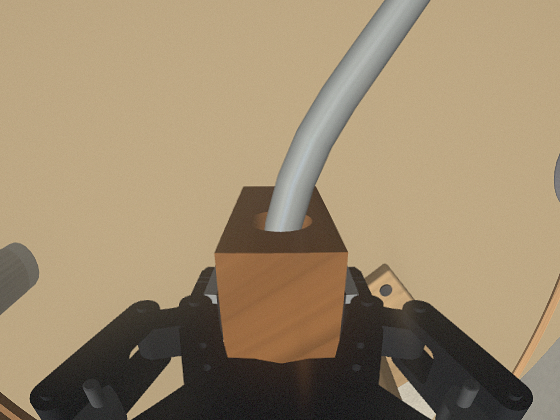

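The rod enters the bore near its centre at (286,222) and follows the bend, so I'll continue.

```bash
python3 -m inch '[{"jaw":0,"tx":0.76,"ty":-1.01,"tz":0,"rx":0,"ry":0,"rz":4.9},{"jaw":0,"tx":1.6,"ty":-1.98,"tz":0,"rx":0,"ry":0,"rz":9.8},{"jaw":0,"tx":2.5,"ty":-2.87,"tz":0,"rx":0,"ry":0,"rz":14.6},{"jaw":0,"tx":3.5,"ty":-3.67,"tz":0,"rx":0,"ry":0,"rz":19.5},{"jaw":0,"tx":4.55,"ty":-4.37,"tz":0,"rx":0,"ry":0,"rz":24.4}]'; python3 -m inch '[{"jaw":0,"tx":0,"ty":0,"tz":0,"rx":0,"ry":0,"rz":0}]'
python3 - <<'E'
from bench import manip
from h import *
o=manip.get_obs();Rm=R.from_quat(o["ee_rot"]).as_matrix();print(o["t"],o["tool_pos"],np.degrees(np.arctan2(Rm[1,0],Rm[0,0])),o["ft_force"],o["torque"])
a=manip.snapshot("wrist")["color"];cv2.imwrite(f"pics/w6.png",a)
E
```

```text
t: 10.85
tool_pos: [549.2, -223.9, 125.1]
ee_rot: [-0.615, -0.348, 0.349, 0.616]
ft_force: [0.1, -0.2, -2.2]
width: 0.529
t: 10.98
tool_pos: [549.7, -224.2, 125.2]
ee_rot: [-0.616, -0.348, 0.348, 0.616]
ft_force: [0.1, -0.2, -2.4]
width: 0.533
10.975 [ 549.70734995 -224.15914081  125.20293781] 58.90128069627519 [ 0.13963042 -0.1719058  -2.43492965] [ 0.01486519  0.04317613 -0.00842339]
```

View pics/w6.png

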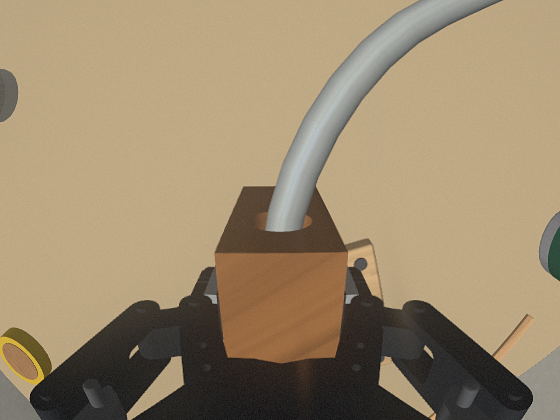

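```bash
python3 -m inch '[{"jaw":0,"tx":1.1,"ty":-0.68,"tz":0,"rx":0,"ry":0,"rz":4.9},{"jaw":0,"tx":2.25,"ty":-1.2,"tz":0,"rx":0,"ry":0,"rz":9.3},{"jaw":0,"tx":3.45,"ty":-1.64,"tz":0,"rx":0,"ry":0,"rz":12.7},{"jaw":0,"tx":4.65,"ty":-2.02,"tz":0,"rx":0,"ry":0,"rz":15.2},{"jaw":0,"tx":5.3,"ty":-2.2,"tz":0,"rx":0,"ry":0,"rz":16.5}]'; python3 -m inch '[{"jaw":0,"tx":0,"ty":0,"tz":0,"rx":0,"ry":0,"rz":0}]'
python3 - <<'E'
from bench import manip
from h import *
o=manip.get_obs();Rm=R.from_quat(o["ee_rot"]).as_matrix();print(o["t"],o["tool_pos"],np.degrees(np.arctan2(Rm[1,0],Rm[0,0])),o["ft_force"],o["torque"])
a=manip.snapshot("wrist")["color"];cv2.imwrite(f"pics/w7.png",a)
a=manip.snapshot("scene")["color"];c=a[150:260,140:240]
cv2.imwrite(f"pics/scene7c.png",cv2.resize(c,None,fx=5,fy=5,interpolation=cv2.INTER_CUBIC))
E
```

```text
t: 11.65
tool_pos: [602.3, -246.0, 125.1]
ee_rot: [-0.559, -0.433, 0.433, 0.559]
ft_force: [0.2, 0.5, -1.0]
width: 0.536
t: 11.78
tool_pos: [602.3, -246.1, 125.2]
ee_rot: [-0.559, -0.433, 0.433, 0.559]
ft_force: [0.5, 0.4, -2.1]
width: 0.533
11.775 [ 602.31791471 -246.09813319  125.16544659] 75.46751886138664 [ 0.50915209  0.40873456 -2.0658576 ] [ 0.02528157 -0.01771905 -0.0523887 ]
```

View pics/w7.png

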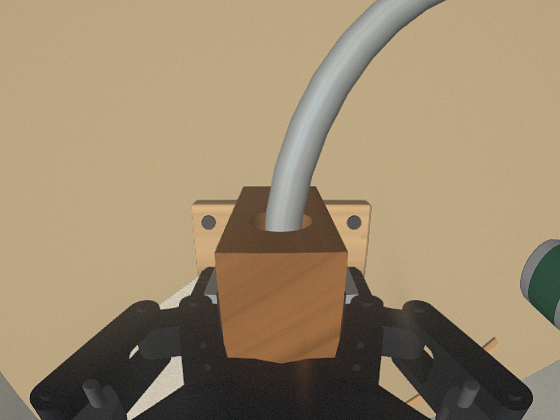

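View pics/scene7c.png

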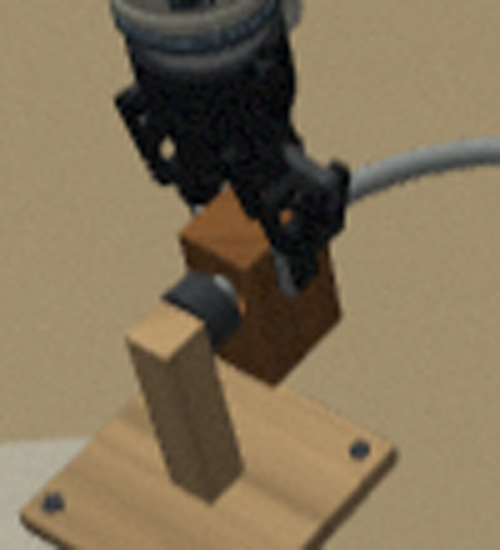

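```bash
python3 -m inch '[{"jaw":0,"tx":0.2,"ty":-0.05,"tz":-0.2,"rx":0,"ry":0,"rz":0.2},{"jaw":0,"tx":0.4,"ty":-0.1,"tz":-0.35,"rx":0,"ry":0,"rz":0.2},{"jaw":0,"tx":0.55,"ty":-0.14,"tz":-0.35,"rx":0,"ry":0,"rz":0.2},{"jaw":0,"tx":0.55,"ty":-0.14,"tz":-0.35,"rx":0,"ry":0,"rz":0.2}]'; python3 -m inch '[{"jaw":0,"tx":0.08,"ty":-0.02,"tz":0,"rx":0,"ry":0,"rz":0},{"jaw":0,"tx":0.15,"ty":-0.04,"tz":0,"rx":0,"ry":0,"rz":0},{"jaw":0,"tx":0.15,"ty":-0.04,"tz":0,"rx":0,"ry":0,"rz":0}]'
```

```text
t: 12.38
tool_pos: [608.1, -247.9, 121.7]
ee_rot: [-0.558, -0.434, 0.434, 0.558]
ft_force: [0.4, -0.3, -2.4]
width: 0.536
t: 12.75
tool_pos: [608.2, -247.9, 121.6]
ee_rot: [-0.557, -0.433, 0.435, 0.559]
ft_force: [-6.0, 0.5, 0.6]
width: 0.531
```

The block has reached the stop (about -6 N along x). Next I'll lower it until the bore roof rests on the rod.

```bash
python3 -m inch '[{"jaw":0,"tx":0,"ty":0,"tz":-0.08,"rx":0,"ry":0,"rz":0},{"jaw":0,"tx":0,"ty":0,"tz":-0.15,"rx":0,"ry":0,"rz":0},{"jaw":0,"tx":0,"ty":0,"tz":-0.15,"rx":0,"ry":0,"rz":0}]'
```

```text
t: 13.12
tool_pos: [608.2, -247.9, 120.7]
ee_rot: [-0.557, -0.433, 0.435, 0.559]
ft_force: [-7.3, 2.3, 5.2]
width: 0.531
```

```bash
python3 -m inch '[{"jaw":70,"tx":0,"ty":0,"tz":0,"rx":0,"ry":0,"rz":0},{"jaw":80,"tx":0,"ty":0,"tz":0,"rx":0,"ry":0,"rz":0},{"jaw":90,"tx":0,"ty":0,"tz":0,"rx":0,"ry":0,"rz":0},{"jaw":90,"tx":0,"ty":0,"tz":0,"rx":0,"ry":0,"rz":0},{"jaw":90,"tx":0,"ty":0,"tz":0,"rx":0,"ry":0,"rz":0}]'
python3 - <<'E'
from bench import manip
from h import *
o=manip.get_obs();print(o["t"],o["tool_pos"],o["ft_force"],o["width"])
a=manip.snapshot("wrist")["color"];cv2.imwrite(f"pics/w8.png",a)
a=manip.snapshot("scene")["color"];c=a[150:260,140:240]
cv2.imwrite(f"pics/scene8c.png",cv2.resize(c,None,fx=5,fy=5,interpolation=cv2.INTER_CUBIC))
E
```

```text
t: 13.75
tool_pos: [609.6, -248.3, 120.3]
ee_rot: [0.558, 0.434, -0.434, -0.558]
ft_force: [0.1, 0.2, 0.1]
width: 0.902
13.75 [ 609.64452111 -248.34120146  120.29802834] [0.12808224 0.21684536 0.12546821] 0.9018547904540144
```

View pics/w8.png

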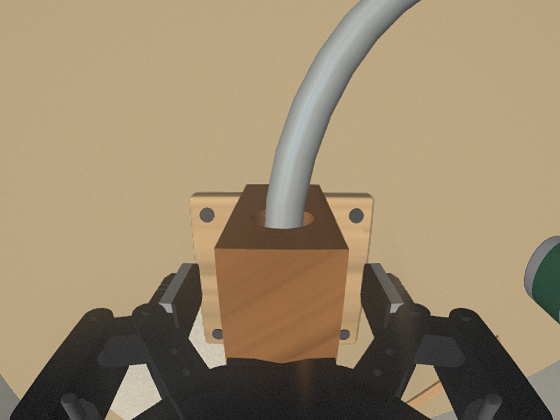

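View pics/scene8c.png

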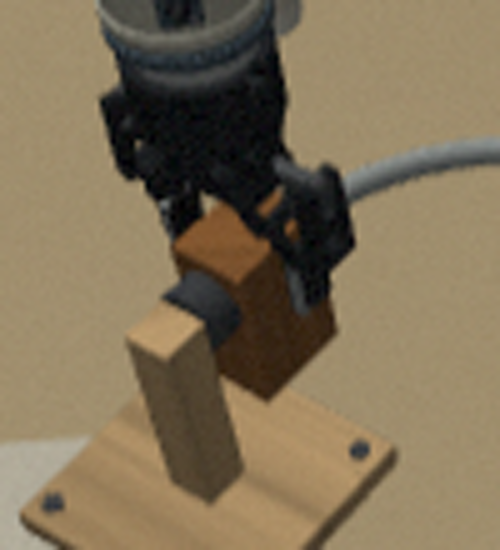

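The fingers are clear on both sides and the force is near zero. The block hangs with its face at the collar. I'll go straight up to retreat.

```bash
python3 -m inch '[{"jaw":90,"tx":0,"ty":0,"tz":1,"rx":0,"ry":0,"rz":0},{"jaw":90,"tx":0,"ty":0,"tz":3,"rx":0,"ry":0,"rz":0},{"jaw":90,"tx":0,"ty":0,"tz":6,"rx":0,"ry":0,"rz":0},{"jaw":90,"tx":0,"ty":0,"tz":10,"rx":0,"ry":0,"rz":0},{"jaw":90,"tx":0,"ty":0,"tz":14,"rx":0,"ry":0,"rz":0}]'
python3 -m inch '[{"jaw":90,"tx":-3,"ty":3,"tz":3,"rx":0,"ry":0,"rz":0},{"jaw":90,"tx":-7,"ty":6,"tz":4,"rx":0,"ry":0,"rz":0},{"jaw":90,"tx":-11,"ty":9,"tz":4,"rx":0,"ry":0,"rz":0},{"jaw":90,"tx":-11,"ty":9,"tz":4,"rx":0,"ry":0,"rz":0},{"jaw":90,"tx":-11,"ty":9,"tz":4,"rx":0,"ry":0,"rz":0}]'
python3 - <<'E'
from bench import manip
from h import *
import pickle
o=manip.get_obs();print(o["t"],o["tool_pos"],o["ft_force"],o["width"]);pickle.dump(o,open("w9.pkl","wb"))
for n in ("wrist","scene","top"):
    a=manip.snapshot(n)["color"];cv2.imwrite(f"pics/{n}9.png",a)
    if n=="scene": cv2.imwrite(f"pics/scene9c.png",cv2.resize(a[150:260,140:240],None,fx=5,fy=5,interpolation=cv2.INTER_CUBIC))
E
```

```text
t: 14.48
tool_pos: [609.7, -248.4, 263.3]
ee_rot: [0.559, 0.434, -0.434, -0.558]
ft_force: [0.6, 1.5, 0.8]
width: 0.893
t: 15.1
tool_pos: [500.4, -158.7, 301.9]
ee_rot: [0.559, 0.435, -0.434, -0.557]
ft_force: [0.2, 0.6, 0.6]
width: 0.9
15.1 [ 500.44597445 -158.67734036  301.92998425] [0.18417103 0.59528098 0.5905833 ] 0.9002451504887323
```

View pics/wrist9.png

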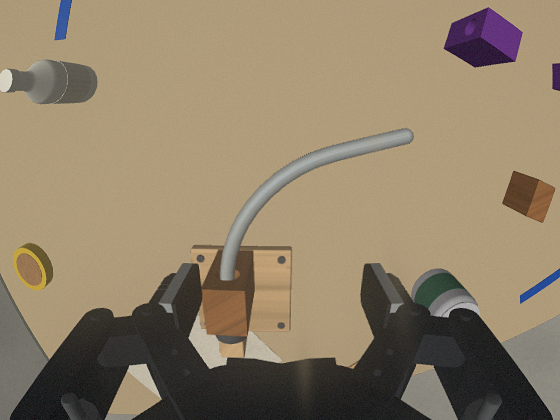

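View pics/scene9c.png

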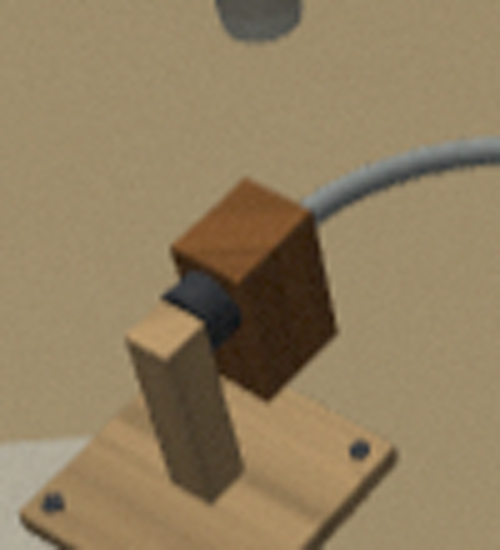

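View pics/top9.png

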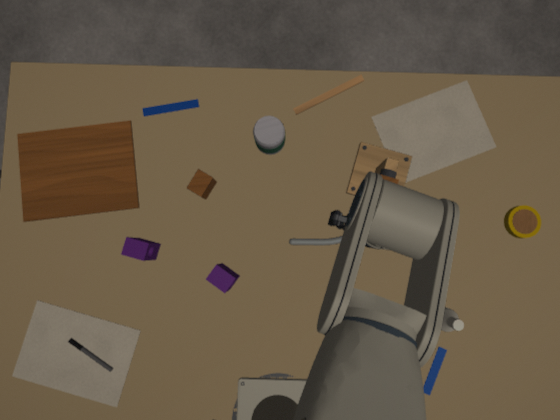

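View pics/scene9.png

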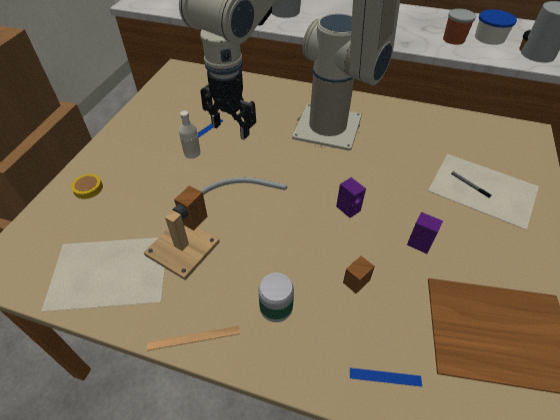

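The block hangs upright on the rail against the collar at (190,207), and the other objects are where they were. I'll check the gap to the stop and that the block is at rest.

```bash
python3 -m inch '[{"jaw":90,"tx":0,"ty":0,"tz":0,"rx":0,"ry":0,"rz":0},{"jaw":90,"tx":0,"ty":0,"tz":0,"rx":0,"ry":0,"rz":0},{"jaw":90,"tx":0,"ty":0,"tz":0,"rx":0,"ry":0,"rz":0},{"jaw":90,"tx":0,"ty":0,"tz":0,"rx":0,"ry":0,"rz":0},{"jaw":90,"tx":0,"ty":0,"tz":0,"rx":0,"ry":0,"rz":0}]'; python3 - <<'E'
from bench import manip
from h import *
p=np.load("rail.npy");e=np.load("e.npy")
o=manip.get_obs();a=manip.snapshot("wrist")["color"];s=manip.snapshot("scene")["color"]
b=cv2.imread("pics/scene9.png");print("scene diff near block",cv2.absdiff(s,b)[180:240,165:215].astype(float).mean(),"elsewhere",cv2.absdiff(s,b)[250:400,200:400].astype(float).mean())
b0=cv2.imread("pics/scene0.png");d=cv2.absdiff(s,b0)
for n,(x,y) in dict(plain=(359,274),tin=(276,296),spray=(190,140),purp1=(351,197),purp2=(425,233)).items(): print(n,d[y-25:y+25,x-18:x+18].astype(float).mean().round(2))
T=wT(o)
P=pose(p,[(-80,0,129),(-20,0,155),(-20,20,135),(-20,-20,135),(-20,23,163),(-20,-23,163),(-80,23,163),(-80,-23,163)])
q=wproj(T,P);print(q.round(1))
c=cv2.resize(a[230:370,180:300],None,fx=4,fy=4,interpolation=cv2.INTER_CUBIC)
for u in q[4:]: cv2.circle(c,tuple(((u-[180,230])*4).astype(int).tolist()),3,(0,255,0),1)
cv2.imwrite("pics/w10c.png",c)
E
```

```text
t: 15.88
tool_pos: [499.6, -158.3, 300.3]
ee_rot: [0.558, 0.434, -0.434, -0.558]
ft_force: [-0.2, 0.3, -0.5]
width: 0.901
scene diff near block 2.0225555555555554 elsewhere 1.6718666666666666
plain 3.59
tin 3.85
spray 3.68
purp1 3.64
purp2 3.58
[[226.5 277. ]
 [227.3 333.9]
 [246.5 324. ]
 [213.  322.7]
 [246.9 339.1]
 [206.  337.3]
 [243.9 293.7]
 [199.6 292.3]]
```

View pics/w10c.png

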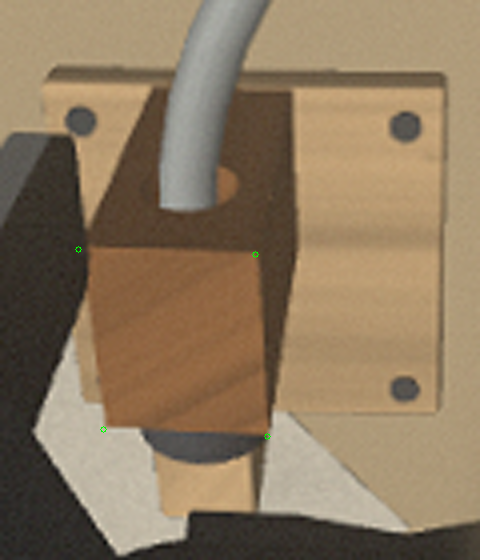

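```bash
python3 -m inch '[{"jaw":90,"tx":0,"ty":0,"tz":0,"rx":0,"ry":0,"rz":0},{"jaw":90,"tx":0,"ty":0,"tz":0,"rx":0,"ry":0,"rz":0},{"jaw":90,"tx":0,"ty":0,"tz":0,"rx":0,"ry":0,"rz":0},{"jaw":90,"tx":0,"ty":0,"tz":0,"rx":0,"ry":0,"rz":0},{"jaw":90,"tx":0,"ty":0,"tz":0,"rx":0,"ry":0,"rz":0}]'; python3 - <<'E'
from bench import manip
import cv2
s=manip.snapshot("scene")["color"];s2=manip.snapshot("scene")["color"];b=cv2.imread("pics/scene9.png")
f=lambda a,b:(cv2.absdiff(a,b)[180:240,165:215].astype(float).mean(),cv2.absdiff(a,b)[180:240,165:215].max())
print(f(s,b),f(s,s2))
manip.job_done()
E
```

```text
t: 16.6
tool_pos: [499.6, -158.3, 300.3]
ee_rot: [0.558, 0.434, -0.434, -0.558]
ft_force: [-0.5, 0.1, 0.3]
width: 0.899
(np.float64(2.050666666666667), np.uint8(22)) (np.float64(2.025888888888889), np.uint8(18))
the job is handed in; nothing more can be done
```

The bored brown block is on the rail, up against the stop and hanging free, and I handed the job in at about 17 s. I picked it up across its 46 mm width, threaded it onto the open end and slid it round the bend, turning it with the rail. At the stop I lowered it onto the rod, let go and backed the gripper off.

**What the last checks showed:**
- **Stop:** the block pressed on the stop with about 6–7 N before I let go. In the last wrist view its end nearest the stop matched the predicted spot to about 1 px.
- **At rest:** pictures taken over the last 1.5 s differ only by image noise, and the robot was touching nothing.
- **Other objects:** the plain block, tin, spray bottle and purple blocks look unmoved in the before-and-after pictures.
- **Forces:** the forces I read while sliding were about 2 N or less. The highest I read anywhere was about 9 N, while pressing at the stop.

**What disagreed:** the two fixed cameras differed by about 4–7 mm on where the block and rail were. I settled this with the wrist camera and a joint fit. One scene-camera estimate of the held block's angle was about 4° off, and I relied on the arm's own reading and the wrist view instead.

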